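# Divider and top item into a shipping carton

### The job

The open shipping carton on the packing bench already holds its lower layer. Lay the loose cardboard divider flat on that layer, tab upward and square with the carton walls, and let go of it; only then stand the squat round tub upright on the divider, on either side of the tab, and let go. Set both down gently, do not drop them in.

Things in the scene. Friction and masses are not known exactly. Their poses are not given: they have to be found in the camera images.
- carton: Open cardboard shipping carton, fixed. Outside 200 mm (its x) by 270 mm (its y), rim 125 mm above the table; walls 5 mm, inside 190 x 260 mm. Flaps folded down outside stand out up to 17 mm. Two dark slim boxes, fixed, fill its bottom: the lower layer, its flat top 50 mm above the origin. Origin: centre of the carton's underside, on the table; z up.
- divider: Loose cardboard divider lying flat, tab up: rigid plate 160 mm (its x) by 225 mm (its y), 5 mm thick, 70 g. Upright grip tab at its centre, 56 mm long (along x), 10 mm thick (along y), 40 mm high above the plate. Origin: centre of the plate's underside; z up. Fits the carton long side to long side, either way round, with 15 mm to spare. Other sheets have no tab.
- tub: Squat round closed tub standing on the table: white body 58 mm in diameter, grey flat lid 60 mm in diameter (the top 13 mm), 66 mm tall, about 160 g. Origin: centre of its underside; z up along its axis. A taller, slimmer white bottle, a small square cardboard box and a roll of tape also stand about.
There are look-alikes about, which are no part of the job. What is shaped like the tub but blue or red is not meant.

How it is judged:
On the way:
1. the divider lies flat on the lower layer inside the carton, square with its walls, let go, before the tub is brought to the carton (z of divider in the frame of carton between 0.043 and 0.058 m and x of divider in the frame of carton between -0.022 and 0.022 m and y of divider in the frame of carton between -0.022 and 0.022 m and angle between divider's own z axis and vertical below 0.17 rad and angle between the y axis of divider and the y axis of carton, either way round below 0.2 rad and linear speed of divider below 0.03 m/s and contact force between the fingers and divider below 0.2 N and horizontal distance between tub and carton above 0.17 m), for 0.2 s.
At the end, for the whole second after the job is handed in: The divider lies flat on the lower layer (within 10 degrees and 8 mm), within 22 mm of the carton's centre and 11 degrees of square; the tub stands on it inside the carton, upright within 10 degrees, its centre at most 70 mm (x) and 105 mm (y) from the carton's; both at rest, let go (z of divider in the frame of carton between 0.043 and 0.058 m and x of divider in the frame of carton between -0.022 and 0.022 m and y of divider in the frame of carton between -0.022 and 0.022 m and angle between each of divider, tub's own z axis and vertical below 0.17 rad and angle between the y axis of divider and the y axis of carton, either way round below 0.2 rad and linear speed of each of divider, tub below 0.03 m/s and contact force between the fingers and divider below 0.2 N and z of tub in the frame of divider between 0 and 0.011 m and x of tub in the frame of carton between -0.07 and 0.07 m and y of tub in the frame of carton between -0.105 and 0.105 m and contact force between tub and divider above 0.3 N and contact force between the fingers and tub below 0.2 N); the robot touches nothing.
It fails at once if the divider is dropped into the carton (falls freely faster than 0.75 m/s, a fall of about 3 cm) (linear speed of divider above 0.75 m/s and contact force between the fingers and divider below 0.02 N and horizontal distance between divider and carton below 0.15 m).
It fails at once if the tub is dropped into the carton (falls freely faster than 0.75 m/s, a fall of about 3 cm) (linear speed of tub above 0.75 m/s and contact force between the fingers and tub below 0.02 N and horizontal distance between tub and carton below 0.15 m).
It also fails if it takes over 69 s, if anything falls off the work surface, if the arm or the gripper's body presses on something with over 40 N, if the wrist force passes 120 N, or if a joint passes its speed limit or range.

### The arm

A 7-joint arm with a two-finger parallel gripper is mounted at the origin on the work surface. World frame = base frame: x ahead of the robot, y to its left, z up, the work surface at z = 0. Lengths are in m, angles in rad, forces in N, time in s.
With the tool pointing down it reaches from about 0.375 to 0.925 m from the base axis. Payload 3.1 kg.
Tool frame: the origin (TCP) lies between the finger pads; the fingertips stand 19 mm ahead of it and the grasp point (between the pads) is the TCP; z points along the fingers, y is the direction in which the jaws open and shut (so a half turn about z gives the same grasp; the last joint's range is limited). The gripper opens to 85 mm and grips with 20 to 120 N. Pads are 22 mm wide; open, the fingers measure 114 mm over their backs; the gripper's body (76 mm by 85 mm) begins 54 mm behind the grasp point. The pads swing forward as they close: fully open they stand 13 mm farther back than shut.
Start: joints at [1.043, 0.383, 0.044, 1.598, -0.018, 1.161, -0.05], TCP at [0.271, -0.591, 0.25] pointing down, gripper open.
Joint ranges: [-2.61, 2.61], [-0.41, 2.15], [-1.48, 1.57], [0, 2.5], [-1.57, 4.71], [0.05, 1.97], [-2.85, 2.85]. Speed limits (rad/s): [2.79, 2.79, 3.14, 3.14, 3.14, 3.14, 3.14].

### API

Orientations are given as a unit quaternion [x, y, z, w].
In Python, from bench import move_ptp, movel, move_j, move_gripper, pause, inverse_kinematics, read_camera, camera_params, MotionError, sign_off, look_for, tip_of, read_time_s, read_qpos, read_joint_vel, read_effort, read_eef_pos, read_tcp_rot, read_ft_force, read_ft_torque, read_finger_gap gives the robot as it stands. Calls block until the motion is done:
- move_ptp(position, orientation): joint-space move of the TCP to a pose.
- movel(position, orientation=None, speed=0.15): straight line of the TCP; orientation=None keeps the orientation; speed is the mean speed in m/s.
- move_j(angles): joint-space move.
- move_gripper(opening, effort=None): finger opening in m; effort is the grip in N (None keeps the last); returns when the fingers have stopped.
- pause(seconds).
- inverse_kinematics(position, orientation): joint angles nearest the present ones, or None.
- read_camera(name): name is "scene" or "top"; returns the picture (400x640x3 uint8, red, green, blue); there is no depth.
- camera_params(name): a dict with "K" (3x3 intrinsics, pixels), "dist_coeffs" ([k1, k2, p1, p2, k3] as OpenCV has them; the pictures are not rectified), "camera_from_world" (4x4, takes a point from world to camera coordinates). Camera axes: x right, y down, z forward; pixel columns grow to the right and rows downward; lengths in m; the calibration is good to about 2 mm. A picture is of the moment at which its call begins. camera_params takes no time and is no camera call.
A pose or a line that the arm cannot do raises MotionError and nothing moves.
- sign_off(): hands the job in, once; it reports no verdict.
Trained networks look in the newest picture that a camera, given by its name, has taken for a name from the list of things; names that differ only in an ending like _2 or _b are one class to them, and where a whole thing is asked for, a point or a joint stands for the part that bears it (a point fixed in the world has none). Each returns a list of dicts, best first, with "confidence" (0 to 1); they miss things now and then, are a little off and sometimes report something else, mostly with a low value. They report only what shows in the picture. A call takes as long as a camera call. They do not tell look-alikes from the thing itself.
- look_for(camera, name): "at" ([column, row] in pixels, amid what is visible of it).
- tip_of(camera, name): "at" ([column, row] in pixels: a listed point, or the origin of a listed thing).
Readings, each from a call of its own:
- read_time_s(): time.
- read_qpos(): joint angles.
- read_joint_vel(): joint speeds.
- read_effort(): joint torques, N m.
- read_eef_pos(): TCP position.
- read_tcp_rot(): TCP orientation.
- read_ft_force(): force on the tool from outside, world axes, zero at the start.
- read_ft_torque(): the same for the moment, N m.
- read_finger_gap(): finger opening in m.
Only numpy, scipy, OpenCV 4.12 (cv2) and the standard library are available. Lean on these libraries where they do the work, as an engineer would, in place of code of your own. Each camera call takes 0.05 s, during which the arm holds its last target. There are 200 camera calls.

## Working session

There is one attempt and no reset: what is moved stays moved. The work goes in short steps, each a Python script; the robot and the scene stay as the last script left them, time stands still between calls to the robot, and variables do not carry over. Pictures are saved under pics/ and viewed, on a budget of 10 in all, crops included, one or two more only if the job needs it, and the job is handed in when it is done.

```bash
mkdir -p pics
python3 - <<'E'
from bench import *
import cv2
for c in("top","scene"):
    im=read_camera(c); cv2.imwrite(f"pics/{c}0.png",im[:,:,::-1])
    p=camera_params(c); print(c,p["K"],p["dist_coeffs"],p["camera_from_world"])
    for n in("carton","divider","tub"):
        print(n,[(d["at"],round(d["confidence"],2)) for d in look_for(c,n)],[(d["at"],round(d["confidence"],2)) for d in tip_of(c,n)])
print(read_tcp_rot(),read_time_s())
E
```

```text
top [[474.5538382    0.         323.58234161]
 [  0.         474.5538382  197.71762082]
 [  0.           0.           1.        ]] [-0.03680506  0.          0.          0.          0.        ] [[-0.06553638 -0.99784308  0.00376537 -0.05786074]
 [-0.97384965  0.06313699 -0.21824431  0.5851311 ]
 [ 0.21753583 -0.01796985 -0.9758869   1.20009555]
 [ 0.          0.          0.          1.        ]]
carton [([186.7, 242.4], 0.69)] [([193.6, 245.2], 0.95)]
divider [([320.4, 229.1], 0.55)] [([322.1, 226.4], 0.81), ([421.0, 191.6], 0.24)]
tub [([467.9, 226.7], 0.78), ([415.9, 154.8], 0.72), ([424.4, 186.6], 0.64)] [([462.5, 226.9], 0.87), ([416.6, 153.3], 0.78), ([423.0, 193.4], 0.71), ([321.3, 228.7], 0.41)]
scene [[461.95189355   0.         318.67575667]
 [  0.         461.95189355 201.71782556]
 [  0.           0.           1.        ]] [-0.12080023  0.          0.          0.          0.        ] [[ 1.09440725e-01  9.93993043e-01  7.47788890e-04  2.70594256e-02]
 [ 7.73745462e-01 -8.47186992e-02 -6.27806261e-01 -4.13902083e-01]
 [-6.23971704e-01  6.92861704e-02 -7.78369282e-01  1.57930133e+00]
 [ 0.00000000e+00  0.00000000e+00  0.00000000e+00  1.00000000e+00]]
carton [([443.0, 163.8], 0.76)] [([437.6, 178.0], 0.65)]
divider [([317.1, 196.6], 0.73)] [([316.3, 198.4], 0.76)]
tub [([210.6, 222.3], 0.98), ([168.9, 193.5], 0.68), ([213.2, 258.3], 0.58)] [([212.7, 234.0], 0.66), ([171.7, 199.7], 0.57), ([215.1, 264.4], 0.55)]
[9.76988389e-01 2.13292480e-01 2.51444264e-05 6.65508887e-05] 0.7
```

View pics/top0.png

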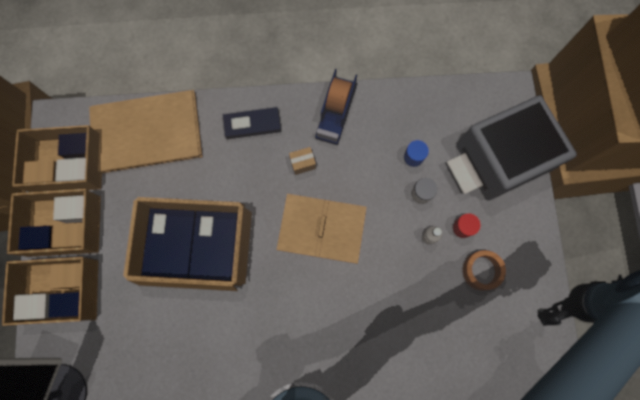

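View pics/scene0.png

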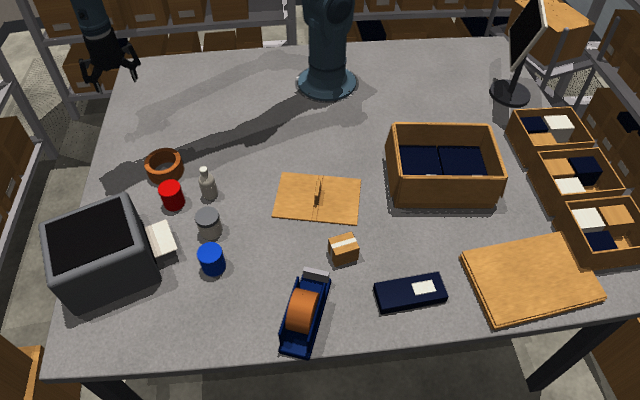

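Look-alikes for the tub in the top view are blue (417,153), red (467,225), the slim bottle (433,234) and the tape roll (485,270). The white tub with the grey lid at (425,189) is the one I want. For the divider, the tabless sheet at (145,130) is a decoy, and the tabbed one at (322,228) is right. The carton is at (186,243).

```bash
cat > h.py <<'E'
import numpy as np, cv2
from bench import *
def w(cam,px,z):
    p=camera_params(cam);K=np.array(p["K"]);d=np.array(p["dist_coeffs"]);T=np.array(p["camera_from_world"])
    u=cv2.undistortPoints(np.array(px,float).reshape(-1,1,2),K,d).reshape(-1,2)
    r=np.c_[u,np.ones(len(u))]@T[:3,:3]; C=-T[:3,:3].T@T[:3,3]
    return C+r*((z-C[2])/r[:,2])[:,None]
def proj(cam,P):
    p=camera_params(cam);T=np.array(p["camera_from_world"])
    return cv2.projectPoints(np.array(P,float),cv2.Rodrigues(T[:3,:3])[0],T[:3,3],np.array(p["K"]),np.array(p["dist_coeffs"]))[0].reshape(-1,2)
def box(c,yaw,sx,sy,z):
    R=np.array([[np.cos(yaw),-np.sin(yaw)],[np.sin(yaw),np.cos(yaw)]])
    q=np.array([[1,1],[1,-1],[-1,-1],[-1,1]])*[sx/2,sy/2]
    return np.c_[q@R.T+np.array(c)[:2],np.full(4,z)]
def disc(c,r,z):
    a=np.linspace(0,2*np.pi,30);return np.c_[c[0]+r*np.cos(a),c[1]+r*np.sin(a),np.full(30,z)]
def crop(im,cam,roi,s,shapes,fn):
    x0,y0,x1,y1=roi
    o=cv2.resize(im[y0:y1,x0:x1,::-1],None,fx=s,fy=s,interpolation=cv2.INTER_CUBIC)
    for P,col in shapes:
        q=((proj(cam,P)-[x0,y0]+.5)*s).astype(np.int32); cv2.polylines(o,[q],True,col,1)
    cv2.imwrite(fn,o)
def quat(yaw):  # tool down, jaw axis (tool y) along world angle yaw
    from scipy.spatial.transform import Rotation as R
    y=np.array([np.cos(yaw),np.sin(yaw),0]);z=np.array([0,0,-1.])
    return R.from_matrix(np.c_[np.cross(y,z),y,z]).as_quat()
E
python3 - <<'E'
from h import *
im=read_camera("top"); hsv=cv2.cvtColor(im,cv2.COLOR_RGB2HSV)
def rect(mask,roi,z):
    x0,y0,x1,y1=roi; m=np.zeros(mask.shape,np.uint8); m[y0:y1,x0:x1]=mask[y0:y1,x0:x1]
    c=max(cv2.findContours(m,0,2)[0],key=cv2.contourArea).reshape(-1,2)
    P=w("top",c,z)
    r=cv2.minAreaRect((P[:,:2]*1000).astype(np.float32)); 
    b=cv2.boxPoints(r)
    e=[b[1]-b[0],b[2]-b[1]]; e=max(e,key=np.linalg.norm); yaw=np.arctan2(e[1],e[0])-np.pi/2
    yaw=(yaw+np.pi/2)%np.pi-np.pi/2
    print(r,yaw); return np.array(r[0])/1000,yaw
cb=cv2.inRange(hsv,(5,70,60),(25,255,255))
dk=cv2.inRange(hsv,(105,80,0),(135,255,110))
d,dy=rect(cb,(270,185,375,270),.005)
c,cy=rect(cb,(115,190,255,295),.125)
l,ly=rect(cv2.morphologyEx(dk,cv2.MORPH_CLOSE,np.ones((13,13))),(130,200,245,285),.05)
t=w("top",[[425,188]],.066)[0]; o=w("top",[[423,193.4],],0)[0];print(t,o,w("scene",[[207,214]],.066),"tip carton",w("top",[[193.6,245.2]],0),w("scene",[[437.6,178]],0))
G=(0,255,0);B=(255,0,255)
crop(im,"top",(115,135,475,305),2.2,[(box(d,dy,.16,.225,.005),G),(box(d,dy,.056,.01,.045),B),(box(c,cy,.2,.27,.125),G),(box(c,cy,.19,.26,.05),B),(disc(t,.03,.066),G),(disc(t,.029,0),B)],"pics/c1.png")
E
```

```text
((509.2468566894531, -85.65933227539062), (224.96368408203125, 160.45962524414062), 76.65884399414062) -0.23284721
((474.8481140136719, 250.107421875), (302.6705627441406, 220.17677307128906), 83.30780029296875) -0.116800785
((476.3471984863281, 268.61541748046875), (230.21788024902344, 159.86669921875), 82.98466491699219) -0.122440815
[ 0.58889037 -0.36896868  0.066     ] [ 0.58886832 -0.37739577  0.        ] [[ 0.58726626 -0.37019571  0.066     ]] tip carton [[0.48419044 0.26835203 0.        ]] [[0.47638774 0.25990848 0.        ]]
```

View pics/c1.png

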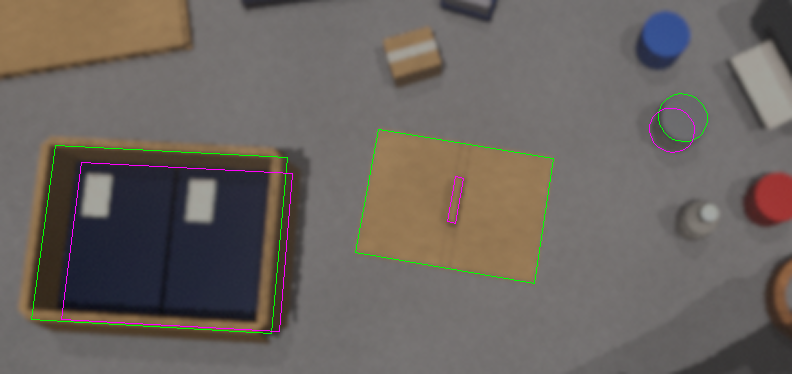

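The crop shows the divider fit is exact, with the tab at about (456,200). The carton outline needs a shift of about +6 mm in x and +11 mm in y. The grey-lidded tub sits inside its circle at (682,118). Next I'll pick up the divider.

Run:
```python
from h import *
d=[.5092,-.0857]; dy=-.233
c=[.480,.263]; cy=-.121
im=read_camera("top"); im2=read_camera("scene")
G=(0,255,0);B=(255,0,255)
crop(im,"top",(110,185,260,300),2.6,[(box(c,cy,.2,.27,.125),G),(box(c,cy,.19,.26,.125),G),(box(c,cy,.19,.26,.05),B)],"pics/a.png")
crop(im2,"scene",(370,100,520,215),2.6,[(box(c,cy,.2,.27,.125),G),(box(c,cy,.19,.26,.125),G),(box(c,cy,.19,.26,.05),B)],"pics/b.png")
t=[.588,-.3695]
crop(im2,"scene",(150,150,300,265),2.6,[(disc(t,.03,.066),G),(disc(t,.029,0),B)],"pics/c.png")
crop(im,"top",(370,120,520,235),2.6,[(disc(t,.03,.066),G),(disc(t,.029,0),B)],"pics/d.png")
r=lambda n:cv2.imread(f"pics/{n}.png")
cv2.imwrite("pics/c2.png",np.vstack([np.hstack([r("a"),r("b")]),np.hstack([r("c"),r("d")])]))
q=quat(dy+np.pi/2); q2=quat(dy-np.pi/2)
best=min((q,q2),key=lambda k:abs((inverse_kinematics([*d,.2],k) if inverse_kinematics([*d,.2],k) is not None else [9]*7)[6]))
print("flip",best is q2,inverse_kinematics([*d,.2],best))
move_gripper(.05,30)
move_ptp([*d,.12],best); movel([*d,.031],speed=.08)
move_gripper(0,30); print(read_finger_gap(),read_eef_pos())
movel([*d,.05],speed=.05); movel([*d,.24],speed=.15)
print(read_finger_gap(),read_ft_force(),read_time_s())
cv2.imwrite("pics/s3.png",read_camera("scene")[:,:,::-1])
```

```text
flip False [ 0.62317458  0.23925601 -0.59667417  1.94103489  0.15818455  1.00714093
  1.29263487]
0.009560171461066197 [ 0.50962366 -0.08579932  0.03140316]
0.0100097729180063 [ 0.10187239 -0.72611969 -0.66062222] 7.0
```

View pics/c2.png

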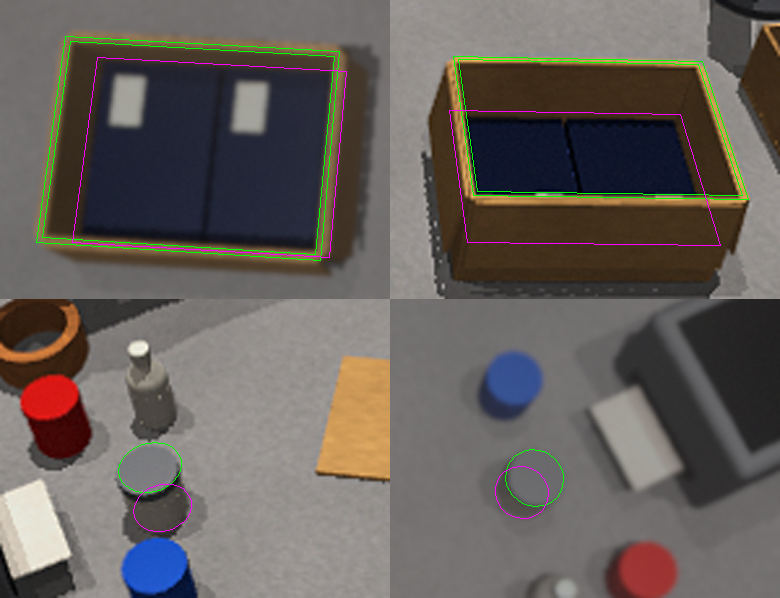

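View pics/s3.png

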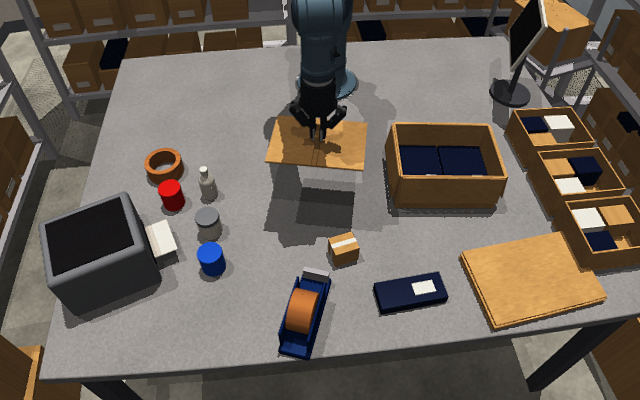

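The carton overlay now matches the rim in both views. The tub is confirmed as the white body with the grey lid, and the divider is held level (gap 10 mm). I'll place the divider.

Run:
```python
from h import *
c=[.480,.263]; cy=-.121
q=quat(cy+np.pi/2)
move_ptp([*c,.24],q); 
movel([*c,.10],speed=.12)
f0=np.array(read_ft_force())
z=.088
while z>.0785:
    movel([*c,z],speed=.04); f=np.array(read_ft_force())-f0
    print(z,f.round(1),end=" ")
    if f[2]>2.5: break
    z-=.002
print(read_eef_pos(),read_finger_gap())
move_gripper(.03); pause(.2)
movel([*c,.2],speed=.15)
print(read_time_s())
G=(0,255,0);B=(255,0,255);S=[(box(c,cy,.16,.225,.055),G),(box(c,cy,.056,.01,.095),B)]
t=[.588,-.3695]
qs=[quat(1.26),quat(1.26-np.pi)]
for k in qs: print(inverse_kinematics([*t,.14],k))
k=min(qs,key=lambda k:abs((lambda j:9 if j is None else j[6])(inverse_kinematics([*t,.14],k))))
move_gripper(.082)
move_ptp([*t,.2],k)
im=read_camera("top"); im2=read_camera("scene")
crop(im,"top",(110,185,260,300),2.6,S,"pics/a.png")
crop(im2,"scene",(370,100,520,215),2.6,S,"pics/b.png")
crop(im2,"scene",(140,100,290,265),2.6,[(disc(t,.03,.066),G)],"pics/c.png")
crop(im,"top",(370,100,520,265),2.6,[(disc(t,.03,.066),G)],"pics/d.png")
r=lambda n:cv2.imread(f"pics/{n}.png")
cv2.imwrite("pics/c4.png",np.hstack([np.vstack([r("a"),r("b")]),cv2.resize(r("c"),(390,598))]))
print(read_time_s(),read_eef_pos())
```

```text
0.088 [ 0.2 -0.3  1.1] 0.086 [-0.3 -1.2 -0.4] 0.08399999999999999 [ 0.7 -0.8  1.1] 0.08199999999999999 [-0.4 -1.7  0.3] 0.07999999999999999 [-3.4 -3.4  9.7] [0.48022308 0.26313167 0.0814384 ] 0.009551895915328634
12.6167
[ 1.0121845   0.69150916 -0.7332936   1.53524219  0.4971394   1.10837737
  1.42805754]
[ 0.0097734   0.67127475  0.70255146  1.59137002 -0.47941233  1.05789831
 -1.03661523]
15.5667 [ 0.58858851 -0.36800398  0.19938916]
```

View pics/c4.png

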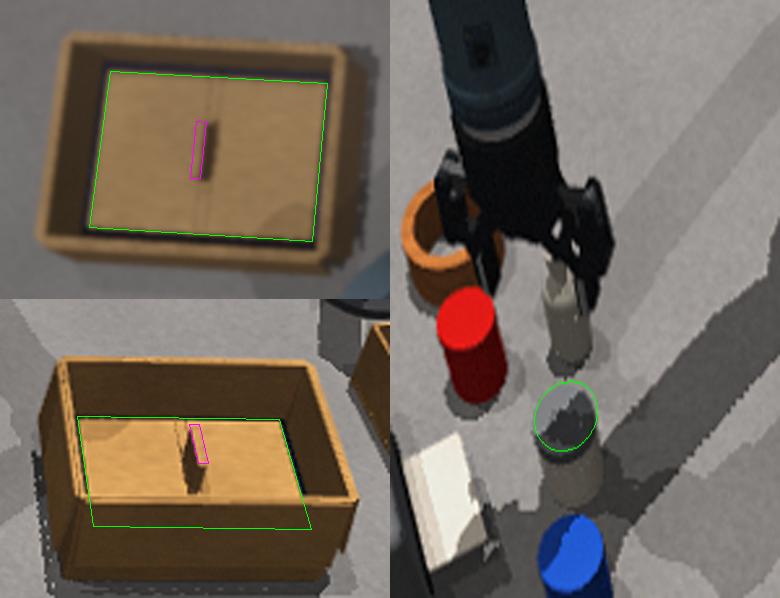

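The divider lies flat and centred, with its outline on the prediction in both views, and the tab is free. Next I'll check clearances numerically, then grasp the tub.

Run:
```python
from h import *
t=np.array([.588,-.3695]); u=np.array([np.cos(1.26),np.sin(1.26)])
N={"red":w("top",[[467,223]],.066)[0],"blue":w("top",[[417.5,150]],.066)[0],"bottle":w("scene",[[210,196]],0)[0],"scanner":w("top",[[448,157],[460,188]],.03)}
for n,p in N.items():
    for x in np.atleast_2d(p): e=x[:2]-t; print(n,x.round(3),"along",(e@u).round(3),"across",(e@[-u[1],u[0]]).round(3))
```

```text
red [ 0.487 -0.47   0.066] along -0.126 across 0.066
blue [ 0.696 -0.361  0.066] along 0.042 across -0.101
bottle [ 0.473 -0.379  0.   ] along -0.044 across 0.106
scanner [ 0.682 -0.452  0.03 ] along -0.05 across -0.115
scanner [ 0.591 -0.475  0.03 ] along -0.099 across -0.035
```

Run:
```python
from h import *
t=[.588,-.3695]
movel([*t,.042],speed=.12)
move_gripper(.04,30); g=read_finger_gap(); print(g,read_eef_pos(),read_ft_force())
if not .05<g<.064: raise SystemExit("bad grip")
movel([*t,.06],speed=.05); movel([*t,.25],speed=.15)
print(read_finger_gap(),read_time_s())
cv2.imwrite("pics/s5.png",read_camera("scene")[60:300,80:400,::-1].repeat(2,0).repeat(2,1))
```

```text
0.0591050309891524 [ 0.58856922 -0.37034062  0.04322041] [-0.56043851 -0.69941659  4.11574179]
0.05936748909707673 19.2917
```

View pics/s5.png

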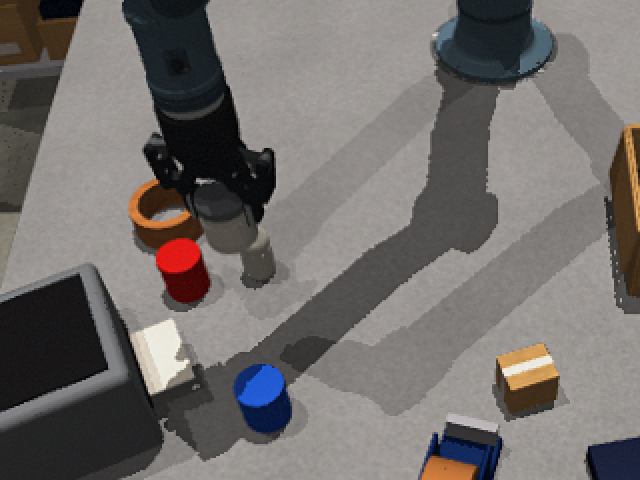

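The tub is held upright at (225,220). I'll place it on the −y side of the tab, with the jaws along carton x.

Run:
```python
from h import *
c=np.array([.480,.263]); cy=-.121
p=c+.06*np.array([np.sin(cy),-np.cos(cy)])
ks=[quat(cy),quat(cy+np.pi)]
js=[inverse_kinematics([*p,.15],k) for k in ks]; q0=np.array(read_qpos())
i=min((0,1),key=lambda i:9 if js[i] is None else np.abs(js[i]-q0).max())
move_ptp([*p,.25],ks[i])
movel([*p,.12],speed=.12); pause(.2)
f0=np.array(read_ft_force()); z=.104
while z>.093:
    movel([*p,z],speed=.04); f=np.array(read_ft_force())-f0; print(round(z,3),f.round(1),end=" ")
    if f[2]>4: break
    z-=.0015
print(read_eef_pos())
move_gripper(.075); pause(.2); print(read_finger_gap())
movel([*p,.25],speed=.12)
move_ptp([.5,-.05,.3],ks[i]); pause(.3)
G=(0,255,0);B=(255,0,255);S=[(box(c,cy,.16,.225,.055),G),(disc(p,.03,.121),B)]
crop(read_camera("top"),"top",(110,185,260,300),2.6,S,"pics/a.png")
crop(read_camera("scene"),"scene",(370,100,520,215),2.6,S,"pics/b.png")
cv2.imwrite("pics/c6.png",np.hstack([cv2.imread("pics/a.png"),cv2.imread("pics/b.png")]))
print(read_time_s())
```

```text
0.104 [-0.7  0.8 -0.3] 0.102 [-1.3  0.5 -1.1] 0.101 [-0.2 -0.1 -0.6] 0.099 [ 0.2  0.5 -0.9] 0.098 [0.6 0.3 0.2] 0.096 [-4.2 -2.2 11. ] [0.47310601 0.20353809 0.09805112]
0.07489324108019196
28.0333
```

View pics/c6.png

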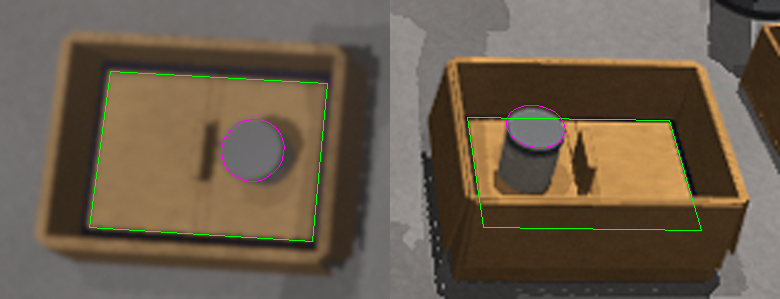

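The tub stands upright on the divider with its lid on the predicted circle, and the divider is still flat and centred. The arm is clear, so I'll hand in.

```bash
python3 -c "
from bench import *
sign_off(); print(read_time_s())"
```

```text
the job is handed in; nothing more can be done
the job is handed in; nothing more can be done
```

The divider is in the carton with the tub standing on it. I handed the job in with the clock at about 28 s of the 69 s allowed. Sign-off gives no verdict, so the result is judged only by my own checks.

- **Divider:** I gripped it by the tab, lowered it until it touched the lower layer (about 10 N), and let go. In both camera views it matched its planned outline: flat, centred and square.
- **Tub:** I picked the white one with the grey lid, not the blue or red look-alikes. I set it upright on the −y side of the tab, 60 mm from the carton's centre. It touched down at about 11 N, and I let go and backed the arm clear.
- **Last checks:** In the last pictures the tub's lid sat on its planned circle in both views, and the divider had not shifted. The first automatic fit of the carton was about 12 mm off, so I corrected it by overlaying the outline in both views before placing anything. No later check failed or disagreed.

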